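# Hook the tube bracket into the slotted stand and lock it

### The job

Pick up the steel tube bracket from the bench, hook its two claws into the top pair of slots of the slotted stand, and press it down until it is fully home and the sprung latch has clicked out through its window. Push gently, feeling your way in rather than forcing it, then let go and leave the bottle, the beaker and the tube rack alone.

Things in the scene. Friction and masses are not known exactly. Their poses are not given: they have to be found in the camera images.
- bracket: Loose steel tube bracket, 0.28 kg, upright on the bench. Origin: middle of the lower edge of its back plate's rear face; +x the way the claws point, z up. Back plate 110 wide (y), x -5 to 0, 48 mm high, with a window in its middle, 22 wide, z 6 to 19 mm. Tray with four notches: x -60 to 0, z 0 to 6 mm. On the stand its axes are parallel to the stand's.
- fin (a point): Grasp point on the bracket's grey upright grip fin, at (-28, 0, 71) mm from the bracket's origin. The fin is 12 mm thick (y -6 to 6), x -48 to -5, z 24 to 88 mm in the bracket's frame; pinch it across y from above.
- claws (a point): Midway between the bracket's two claws' tongues, at (9, 0, 30) mm from its origin. The claws are at y -40 and +40 mm, each 5 mm thick in y: a neck (x 0 to 6, z 34 to 46 mm) carries a downward tongue (x 6 to 12, z 14 to 46), so a 6 mm gap is left between tongue and back plate.
- stand: Fixed stand: dark foot 150 x 190 x 12 mm, two aluminium slotted uprights 30 wide, 245 high. Origin: on the bench in the plane of the uprights' front faces (x = 0), midway between their nominal places; +x to the back, z up. The bracket goes on the -x side. The uprights, latch included, are bolted as one up to 8 mm off nominal to either side (y): not measured, to be felt or seen.
- top_slots (a point): Nominal middle between the top pair of slots, on the front faces, at (0, 0, 209) mm of the stand. Slots: 8 mm wide, at y -40 and +40, z 190 to 228; two more rows below (128 to 166, 66 to 104). Face plates 4 mm thick, open behind. Claws pass with the bracket's origin at z 176 to 182 mm, until the back plate meets the uprights (x = 0); then the bracket slides down.
- home (a point): Where the bracket's origin is when fully home in the top slots (bar the side offset and up to 2 mm play in -x): (0, 0, 156) mm of the stand, necks resting on the slots' lower edges. More than 32 N between bracket and stand bends the claws.
- latch (a joint): Sprung latch tongue between the uprights, 16 mm wide: flat underside at z 163.5, bevelled top to z 173 of the stand, 7 mm proud of the faces. Reads 0 m when out, up to 0.010 pushed back. The descending bracket's lower edge pushes it back (about 8 to 14 N downward); with the bracket home it springs out through the window to 0 again.
- bottle: Clear reagent bottle with blue cap, 70 mm diameter, 160 mm high; origin under its centre. Leave alone.
- beaker: White plastic beaker, 80 mm diameter, 100 mm high; origin under its centre. Leave alone.
- tube_rack: Blue rack of small tubes, 100 x 160 x 62 mm; origin under its centre. Leave alone.
Things that resemble listed ones, but are neither listed nor needed, are in the scene too. What is shaped like the bracket but pink is not meant. Of the things shaped like the stand, the aluminium one is meant.

How it is judged:
On the way:
1. both claws are through the top pair of slots, with the bracket still raised (x of bracket in the frame of stand between -0.005 and 0.004 m and y of bracket in the frame of stand between -0.014 and 0.014 m and z of bracket in the frame of stand between 0.162 and 0.187 m and angle between the y axis of bracket and the y axis of stand, either way round below 0.1 rad), for 0.05 s.
At the end, for the whole second after the job is handed in: The bracket hangs still in the top pair of slots, its origin 153 to 159 mm above the stand's (home is 156), within 6 mm of the uprights' faces in x and 14 mm of the middle in y, square to within 0.08 rad and upright to within 0.12 rad, and the latch has sprung out (reads below 2 mm) (z of bracket in the frame of stand between 0.153 and 0.159 m and x of bracket in the frame of stand between -0.006 and 0.004 m and y of bracket in the frame of stand between -0.014 and 0.014 m and angle between the y axis of bracket and the y axis of stand, either way round below 0.08 rad and angle between bracket's own z axis and vertical below 0.12 rad and value of joint latch below 0.002 m and linear speed of bracket below 0.02 m/s); the robot touches nothing.
It fails at once if the bracket is forced against the stand with more than 32 N (contact force between bracket and stand above 32 N).
It fails at once if the bottle is moved by more than 25 mm (distance of bottle from where it was at the start of the episode above 0.025 m).
It fails at once if the beaker is moved by more than 25 mm (distance of beaker from where it was at the start of the episode above 0.025 m).
It fails at once if the tube rack is moved by more than 25 mm (distance of tube_rack from where it was at the start of the episode above 0.025 m).
It also fails if it takes over 61 s, if anything falls off the work surface, if the arm or the gripper's body presses on something with over 40 N, if the wrist force passes 120 N, or if a joint passes its speed limit or range.

### The arm

A 6-joint arm with a two-finger parallel gripper is mounted at the origin on the work surface. World frame = base frame: x ahead of the robot, y to its left, z up, the work surface at z = 0. Lengths are in m, angles in rad, forces in N, time in s.
With the tool pointing down it reaches from about 0.375 to 0.975 m from the base axis. Payload 3.8 kg.
Tool frame: the origin (TCP) lies where the fingers leave the gripper's body, on its centre line; the fingertips stand 73 mm ahead of it and the grasp point (between the pads) lies 54 mm ahead of it; z points along the fingers, y is the line along which they close (so a half turn about z gives the same grasp; the last joint's range is limited). The gripper opens to 85 mm and grips with 20 to 120 N. Pads are 22 mm wide; open, the fingers measure 114 mm over their backs; the gripper's body (76 mm by 85 mm) begins 54 mm behind the grasp point. The pads swing forward as they close: fully open they stand 13 mm farther back than shut.
Start: joints at [-1.235, 0.264, 1.604, -0, 1.274, -0.037], TCP at [0.246, -0.629, 0.304] pointing down, gripper open.
Joint ranges: [-2.63, 2.63], [-0.94, 2.18], [0.31, 2.57], [-1.31, 4.45], [0, 2.66], [-2.55, 2.55]. Speed limits (rad/s): [2.57, 2.57, 3.14, 3.14, 3.14, 3.14].

### API

Orientations are given as a rotation vector (axis times angle).
In Python, from workcell import read_state, viewer, bot gives the robot as it stands.
- The arm moves only by the tool jog_arm, never from a script. Its argument "increments" is a list that holds one entry, the list of rows, each a list of 7 numbers: the shift along the tool's x, y, z in units of 30 mm (1.0 is 30 mm), then the turn, a rotation vector about the tool's x, y, z in units of 6 degrees (1.0 is 6 degrees), then the opening, from -1 (shut) to 1 (fully open). A call has exactly 5 rows; each row shifts and turns the commanded pose from where the row before left it, along the tool's axes as they then stand; what a row does not reach is not made up. A row lasts 1/12 s, in which the tool goes at most 41.7 mm and 7.16 degrees, less where a joint would pass 70% of its speed; a pose out of reach is approached as far as the arm can. A call is refused whole if a number of a shift passes 1 or a number of a turn 1, either way. A call with a gripper value outside its range is refused whole. The fingers move at their own pace and stop on an object; "force" is the grip in N (left out, the last holds). Time passes only in rows, so rows that do not move let the fingers close, or fill a call up. It gives the time, the measured TCP pose, the force, the opening and the grip force at its end, in the units of the state.
- read_state(): the state, without advancing time (a new reading comes with each control period).
- viewer.read_camera(name): name is "side" or "top"; returns (picture, depth): 420x560x3 uint8, blue, green, red; 420x560 float32, m along the optical axis (not along the pixel's ray), 0 where there is no reading.
- viewer.camera_params(name): a dict with "fx", "fy", "cx", "cy" (pixels), "R" (3x3) and "t" (3): a world point X has camera coordinates R X + t. Camera axes: x right, y down, z forward; pixel columns grow to the right and rows downward; lengths in m; the calibration is good to about 2 mm. A picture is of the moment at which its call begins. camera_params takes no time and is no camera call.
- bot.finish_job(): hands the job in; it is judged then, once.
The state is a dict: "time": time; "q": joint angles; "joint_vel": joint speeds; "joint_torque": joint torques, N m; "tool_pos": TCP position; "tcp_rot": TCP orientation; "wrist_force": force on the tool from outside, world axes, zero at the start; "torque": the same for the moment, N m; "width": opening from 0.0 (shut) to 1.0 (fully open); "grip_force": force on a finger pad.
Only numpy, scipy, OpenCV 4.12 (cv2) and the standard library are available. Lean on these libraries where they do the work, as an engineer would, in place of code of your own. Each camera call takes 0.05 s, during which the arm holds its last target. There are 200 camera calls.

## Working session

There is one attempt and no reset: what is moved stays moved. The work goes in short steps, Python scripts to look and compute and a tool call to move; the robot and the scene stay as the last step left them, time stands still between calls to the robot, and variables do not carry over. Pictures are saved under pics/ and viewed, at most 10 in all, crops included, and the job is handed in when it is done.

Besides the shell and the picture viewer there is one more tool, called after ">>>" by a JSON object that holds its "method" and its "body". jog_arm: Moves the arm, as the interface text tells. Its arguments: {"type":"object","properties":{"increments":{"type":"array","items":{"type":"array","items":{"type":"array","items":{"type":"number"}}}},"force":{"type":"number"}},"required":["increments"]}

```bash
mkdir -p pics; ls
cat > h.py <<'E'
import numpy as np, cv2
from workcell import read_state, viewer, bot
def grab(n):
    im,d=viewer.read_camera(n); np.savez(f'last_{n}.npz',im=im,d=d); return im,d
def cloud(n,d):
    p=viewer.camera_params(n); v,u=np.mgrid[:d.shape[0],:d.shape[1]]
    c=np.stack([(u-p['cx'])/p['fx']*d,(v-p['cy'])/p['fy']*d,d],-1)
    return (c-np.array(p['t']))@np.array(p['R'])
E
python3 - <<'E'
from h import *
a,_=grab('top'); b,_=grab('side')
cv2.imwrite('pics/top0.png',a); cv2.imwrite('pics/side0.png',b)
for n in('top','side'):
    p=viewer.camera_params(n); print(n,p['fx'],-np.array(p['R']).T@np.array(p['t']),np.array(p['R']).round(2).tolist())
s=read_state(); print(s['tool_pos'],s['tcp_rot'],s['time'],s['wrist_force'])
E
```

```text
pics
top 447.9477890127269 [ 0.33027803 -0.01178712  1.38634775] [[-0.0, -1.0, 0.0], [-0.99, 0.0, -0.17], [0.17, -0.0, -0.99]]
side 517.5352164103444 [-0.10869865  1.15736225  1.23395662] [[-0.86, -0.5, 0.02], [-0.33, 0.55, -0.77], [0.37, -0.67, -0.64]]
[ 0.24568421 -0.62814556  0.30268503] [-3.08520658e+00 -5.81815043e-01  4.60717193e-04] 0.1 [-0.0880799  -0.12384311  0.16009051]
```

View pics/top0.png

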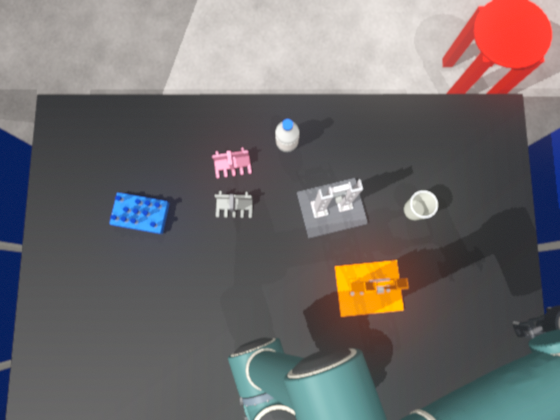

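View pics/side0.png

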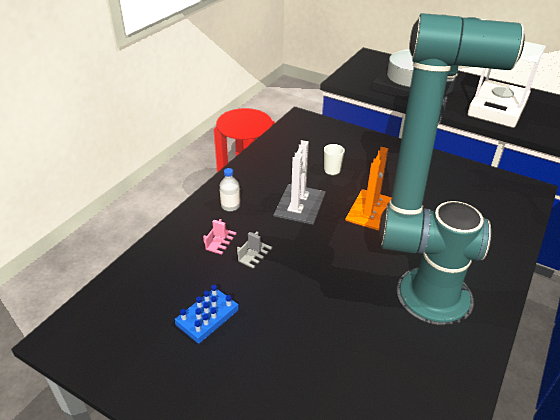

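Top view: bracket candidates are grey (234,204) and pink (232,160), and I take the grey steel one. Stand candidates are aluminium (335,205) and orange (370,288), and I take the aluminium one. Bottle (288,135), beaker (421,205), rack (139,213). I'll confirm in an enlarged crop and measure at the same time.

Run:
```python
from h import *
a=np.load('last_top.npz');b=np.load('last_side.npz')
A=cv2.resize(a['im'][165:245,200:380],None,fx=4.4,fy=4.4,interpolation=cv2.INTER_CUBIC)
B=cv2.resize(b['im'][130:275,200:345],None,fx=2,fy=2,interpolation=cv2.INTER_CUBIC)
B=cv2.copyMakeBorder(cv2.resize(B,(240,240)),0,0,0,A.shape[1]-240,cv2.BORDER_CONSTANT)
C=cv2.resize(b['im'][225:270,230:275],(240,240),interpolation=cv2.INTER_CUBIC); B[:,250:490]=C
C=cv2.resize(b['im'][135:225,265:335],(240,240),interpolation=cv2.INTER_CUBIC); B[:,500:740]=C
cv2.imwrite('pics/crop.png',np.vstack([A,B]))
P=cloud('top',a['d'])
for nm,(v0,v1,u0,u1) in dict(br=(183,228,210,260),st=(170,240,295,370)).items():
    Q=P[v0:v1,u0:u1].reshape(-1,3); z=Q[:,2]
    print(nm,np.histogram(z,bins=np.arange(-.01,.27,.01))[0].tolist())
    for lo,hi in ([(.004,.012),(.03,.06),(.075,.1)] if nm=='br' else [(.006,.018),(.22,.26)]):
        q=Q[(z>lo)&(z<hi)]
        if len(q)>3: print(lo,hi,len(q),q.mean(0).round(4),[(round(float(x),4)) for x in np.array(cv2.minAreaRect((q[:,:2]*1000).astype(np.float32))[0])/1000],cv2.minAreaRect((q[:,:2]*1000).astype(np.float32))[1:],cv2.boxPoints(cv2.minAreaRect((q[:,:2]*1000).astype(np.float32))).round(0).tolist())
```

```text
br [956, 1027, 35, 26, 27, 75, 18, 5, 8, 57, 9, 0, 0, 0, 0, 0, 0, 0, 0, 0, 0, 0, 0, 0, 0, 0, 0, 0]
0.004 0.012 320 [0.576  0.1388 0.0063] [0.5789, 0.1404] ((152.55001831054688, 138.10824584960938), 88.3880615234375) [[508.0, 66.0], [646.0, 62.0], [650.0, 215.0], [512.0, 219.0]]
0.03 0.06 120 [0.595  0.138  0.0447] [0.5989, 0.1392] ((73.35672760009766, 85.33369445800781), 39.769351959228516) [[543.0, 149.0], [598.0, 83.0], [654.0, 130.0], [600.0, 196.0]]
0.075 0.1 72 [0.5741 0.1399 0.0859] [0.575, 0.1402] ((43.44941329956055, 12.981000900268555), 0.5687211155891418) [[553.0, 146.0], [553.0, 134.0], [597.0, 134.0], [597.0, 147.0]]
st [1159, 1630, 1623, 80, 12, 18, 14, 17, 18, 14, 15, 18, 17, 24, 19, 17, 20, 39, 94, 40, 30, 27, 30, 39, 121, 91, 0, 0]
0.006 0.018 2068 [ 0.5584 -0.1599  0.012 ] [0.5794, -0.1667] ((231.35003662109375, 219.01219177246094), 89.6808853149414) [[469.0, -282.0], [688.0, -283.0], [690.0, -52.0], [471.0, -50.0]]
0.22 0.26 251 [ 0.5762 -0.1633  0.2367] [0.5769, -0.1628] ((26.841976165771484, 110.8395004272461), 13.893147468566895) [[551.0, -112.0], [577.0, -220.0], [603.0, -213.0], [577.0, -106.0]]
```

View pics/crop.png

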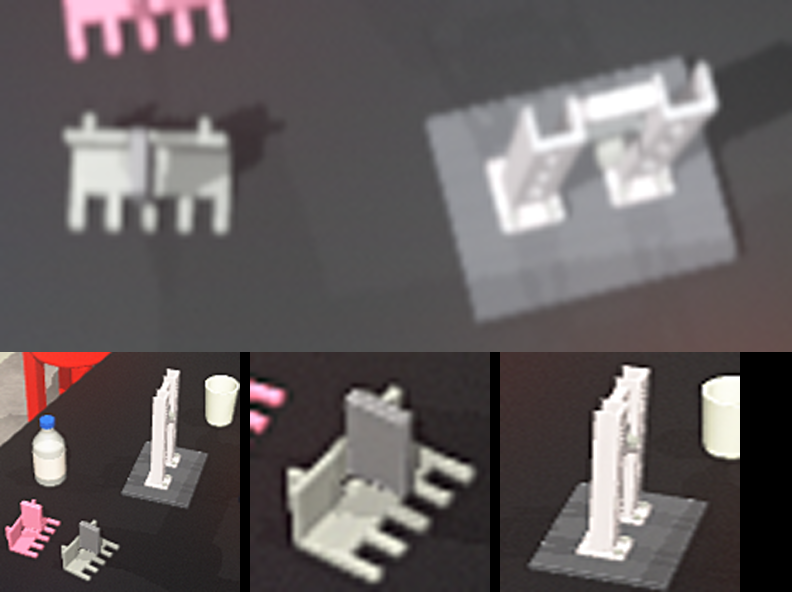

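The crop confirms the grey bracket: claws point +x, yaw ≈ 0, fin centred at (0.575, 0.140). It also confirms the aluminium stand, whose yaw is ≈ +13.5°, with slotted faces toward the robot. I'll raise, square up and travel over.

>>> {"method": "jog_arm", "body": {"increments": [[[0, 0, -0.5, 0, 0, 0.71, 1], [0, 0, -0.5, 0, 0, 0.71, 1], [0, 0, -0.5, 0, 0, 0.71, 1], [0, 0, -0.5, 0, 0, 0.71, 1], [0, 0, -0.5, 0, 0, 0.71, 1]]], "force": 60}}

```text
time: 0.52
tool_pos: [0.2457, -0.6283, 0.3787]
tcp_rot: [-3.14, 0.004, 0.001]
wrist_force: [0.6, -0.0, -0.5]
width: 1.001
grip_force: 0.0
```

>>> {"method": "jog_arm", "body": {"increments": [[[0.42, -0.98, 0, 0, 0, 0, 1], [0.42, -0.98, 0, 0, 0, 0, 1], [0.42, -0.98, 0, 0, 0, 0, 1], [0.42, -0.98, 0, 0, 0, 0, 1], [0.42, -0.98, 0, 0, 0, 0, 1]]]}}

```text
time: 0.93
tool_pos: [0.3088, -0.48, 0.3782]
tcp_rot: [-3.141, -0.001, 0.001]
wrist_force: [0.1, -0.4, 0.3]
width: 1.004
grip_force: 0.0
```

Works as expected. Remaining shift: (0.265, 0.620).

>>> {"method": "jog_arm", "body": {"increments": [[[0.42, -0.98, 0, 0, 0, 0, 1], [0.42, -0.98, 0, 0, 0, 0, 1], [0.42, -0.98, 0, 0, 0, 0, 1], [0.42, -0.98, 0, 0, 0, 0, 1], [0.42, -0.98, 0, 0, 0, 0, 1]]]}}

```text
time: 1.35
tool_pos: [0.3716, -0.3328, 0.3784]
tcp_rot: [-3.141, -0.001, 0.001]
wrist_force: [-0.1, 0.2, 0.4]
width: 0.998
grip_force: 0.0
```

>>> {"method": "jog_arm", "body": {"increments": [[[0.42, -0.98, 0, 0, 0, 0, 1], [0.42, -0.98, 0, 0, 0, 0, 1], [0.42, -0.98, 0, 0, 0, 0, 1], [0.42, -0.98, 0, 0, 0, 0, 1], [0.42, -0.98, 0, 0, 0, 0, 1]]]}}

```text
time: 1.77
tool_pos: [0.4344, -0.1858, 0.3785]
tcp_rot: [-3.141, -0.001, 0.001]
wrist_force: [0.4, -0.1, 0.3]
width: 1.002
grip_force: 0.0
```

>>> {"method": "jog_arm", "body": {"increments": [[[0.42, -0.98, 0, 0, 0, 0, 1], [0.42, -0.98, 0, 0, 0, 0, 1], [0.42, -0.98, 0, 0, 0, 0, 1], [0.42, -0.98, 0, 0, 0, 0, 1], [0.42, -0.98, 0, 0, 0, 0, 1]]]}}

```text
time: 2.18
tool_pos: [0.4973, -0.0387, 0.3785]
tcp_rot: [-3.142, -0.002, 0.001]
wrist_force: [0.6, -0.2, -0.4]
width: 1.003
grip_force: 0.0
```

>>> {"method": "jog_arm", "body": {"increments": [[[0.42, -0.98, 0, 0, 0, 0, 1], [0.42, -0.98, 0, 0, 0, 0, 1], [0.42, -0.98, 0, 0, 0, 0, 1], [0.42, -0.98, 0, 0, 0, 0, 1], [0.42, -0.6, 0, 0, 0, 0, 1]]]}}

```text
time: 2.6
tool_pos: [0.5601, 0.0981, 0.3783]
tcp_rot: [-3.141, -0.004, 0.002]
wrist_force: [-0.1, 0.1, -0.4]
width: 1.0
grip_force: 0.0
```

>>> {"method": "jog_arm", "body": {"increments": [[[0.09, -0.28, 0.9, 0, 0, 0, 1], [0.09, -0.28, 0.9, 0, 0, 0, 1], [0.09, -0.28, 0.9, 0, 0, 0, 1], [0.09, -0.28, 0.9, 0, 0, 0, 1], [0.09, -0.28, 0.9, 0, 0, -0.05, 1]]]}}

```text
time: 3.02
tool_pos: [0.5732, 0.1378, 0.2421]
tcp_rot: [3.141, 0.01, -0.001]
wrist_force: [-0.3, -0.0, -0.3]
width: 1.002
grip_force: 0.0
```

Run:
```python
from h import *
print(read_state()['tool_pos'])
Qs={}
for n in('top','side'):
    pts=[]
    for k in range(3):
        im,d=grab(n); P=cloud(n,d); w=(im.min(-1)>110)&(d>0); pts.append(P[w])
    Qs[n]=np.vstack(pts)
cv2.imwrite('pics/t1.png',np.load('last_top.npz')['im'])
c=np.array([.5769,-.1628])
for n,Q in Qs.items():
    r=Q[:,:2]-c; m=(np.abs(r)<.09).all(1)&(Q[:,2]>.03); Q=Q[m]
    for it,yaw in enumerate([13.5]):
        a=np.radians(yaw); ex=np.array([np.cos(a),np.sin(a)]); ey=np.array([-ex[1],ex[0]])
        X=(Q[:,:2]-c)@ex*1e3; Y=(Q[:,:2]-c)@ey*1e3; Z=Q[:,2]
        print(n,len(Q),'X hist -25..25/2',np.histogram(X[Z<.225],bins=np.arange(-26,28,2))[0].tolist())
        for zl in((.05,.12),(.12,.225),(.238,.252)):
            k=(Z>zl[0])&(Z<zl[1]); print(zl,k.sum(),'X pct',np.percentile(X[k],[1,10,25,50,90,99]).round(1),'Y pct',np.percentile(Y[k],[1,3,50,97,99]).round(1),'hist',np.histogram(Y[k],bins=np.arange(-70,72,5))[0].tolist())
```

```text
[0.57319869 0.13777935 0.24214177]
top 2197 X hist -25..25/2 [0, 0, 0, 16, 12, 17, 462, 212, 87, 57, 55, 105, 91, 77, 72, 79, 37, 42, 40, 37, 1, 0, 0, 0, 0, 0]
(0.05, 0.12) 346 X pct [-13.3 -12.8 -12.4 -11.8   4.1  12.1] Y pct [-54.2 -52.9  25.6  54.7  54.9] hist [0, 0, 0, 22, 20, 19, 11, 16, 71, 9, 0, 0, 0, 0, 0, 0, 0, 0, 3, 21, 17, 22, 12, 17, 83, 3, 0, 0]
(0.12, 0.225) 1069 X pct [-18.7 -12.8 -12.2  -6.8   7.5  13.1] Y pct [-54.  -53.3  -1.9  54.8  55. ] hist [0, 0, 6, 114, 33, 43, 19, 27, 115, 42, 25, 31, 41, 59, 59, 52, 23, 4, 5, 93, 34, 33, 18, 30, 151, 12, 0, 0]
(0.238, 0.252) 295 X pct [-13.4 -12.2 -10.9  -6.8   9.   12.7] Y pct [-55.2 -54.6  -0.8  54.7  54.9] hist [0, 0, 7, 40, 9, 11, 12, 10, 41, 10, 2, 1, 3, 2, 2, 1, 2, 4, 6, 42, 12, 11, 12, 10, 45, 0, 0, 0]
side 2390 X hist -25..25/2 [0, 4, 4, 10, 21, 340, 313, 155, 126, 134, 141, 125, 97, 69, 74, 81, 60, 71, 52, 10, 0, 0, 0, 0, 0, 0]
(0.05, 0.12) 645 X pct [-15.8 -14.6 -13.5  -8.1   6.8  12.1] Y pct [-47.5 -42.   53.2  63.6  66. ] hist [0, 1, 0, 3, 8, 10, 17, 20, 43, 76, 38, 4, 0, 0, 0, 0, 0, 0, 1, 9, 15, 17, 13, 17, 74, 180, 86, 13]
(0.12, 0.225) 1062 X pct [-18.9 -14.8 -13.6  -8.8   5.9  10.9] Y pct [-50.2 -45.8  52.7  63.2  64.6] hist [0, 0, 1, 11, 26, 24, 26, 10, 70, 101, 53, 6, 3, 7, 9, 10, 8, 7, 2, 13, 22, 33, 24, 29, 107, 305, 145, 10]
(0.238, 0.252) 233 X pct [-15.3 -13.8 -10.8  -4.    7.4  11.4] Y pct [-54.6 -52.4  16.4  62.8  64. ] hist [0, 0, 2, 17, 18, 16, 2, 3, 9, 24, 18, 3, 0, 3, 0, 1, 0, 3, 2, 14, 27, 9, 4, 3, 12, 26, 16, 1]
```

>>> {"method": "jog_arm", "body": {"increments": [[[0, 0, 0.78, 0, 0, 0, 1], [0.01, -0.04, 0.78, 0, 0, 0, 1], [0, -0.03, 0.78, 0, 0, 0, 1], [0, 0, 0.78, 0, 0, 0, 1], [0, 0, 0.78, 0, 0, 0, 1]]]}}

```text
time: 3.73
tool_pos: [0.5758, 0.1392, 0.129]
tcp_rot: [-3.141, -0.009, -0.008]
wrist_force: [1.1, -0.3, 0.6]
width: 0.997
grip_force: 0.0
```

>>> {"method": "jog_arm", "body": {"increments": [[[0, 0, 0, 0, 0, 0, -1], [0, 0, 0, 0, 0, 0, -1], [0, 0, 0, 0, 0, 0, -1], [0, 0, 0, 0, 0, 0, -1], [0, 0, 0, 0, 0, 0, -1]]], "force": 60}}

```text
time: 4.15
tool_pos: [0.5755, 0.1396, 0.1295]
tcp_rot: [-3.141, -0.01, -0.007]
wrist_force: [-0.0, 0.0, 0.9]
width: 0.3
grip_force: 0.0
```

Run:
```python
from h import *
s=read_state(); print(s['tool_pos'],s['tcp_rot'],s['width'],s['grip_force'])
L=[]
for k in range(3):
    im,d=grab('top'); P=cloud('top',d); L.append(P[(im.min(-1)>100)&(d>0)])
Q=np.vstack(L); c=np.array([.5769,-.1628]); a=np.radians(13.5); ex=np.array([np.cos(a),np.sin(a)]); ey=np.array([-ex[1],ex[0]])
X=(Q[:,:2]-c)@ex*1e3;Y=(Q[:,:2]-c)@ey*1e3;Z=Q[:,2]
k=(abs(Y)<58)&(abs(Y)>24)&(X<-9)&(X>-16)&(Z>.04)&(Z<.235)
X,Y,Z=X[k],Y[k],Z[k]
for i in range(3):
    A=np.c_[Y,Z*1e3,np.ones(len(Y))]; p=np.linalg.lstsq(A,X,rcond=None)[0]; r=X-A@p; g=abs(r)<1; X,Y,Z=X[g],Y[g],Z[g]
print(p,len(X),r.std(),'X at z=.2:',p[1]*200+p[2],'yaw',13.5-np.degrees(p[0]))
# edges
X=(Q[:,:2]-c)@ex*1e3;Y=(Q[:,:2]-c)@ey*1e3;Z=Q[:,2]
for z0 in np.arange(.06,.24,.03):
    k=(X>-14.5)&(X<-10)&(Z>z0)&(Z<z0+.03); y=Y[k]
    print(z0,[ (y[(y>l)&(y<h)].min().round(1),y[(y>l)&(y<h)].max().round(1)) for l,h in((-65,-15),(15,65)) if ((y>l)&(y<h)).any()])
```

```text
[0.5755092  0.13963404 0.12947634] [-3.14075379 -0.00965722 -0.00672334] 0.2996369628819963 0.0
[-4.41320199e-03 -6.00520473e-04 -1.22342444e+01] 581 0.37571208245305965 X at z=.2: -12.354348540092568 yaw 13.752857847986894
0.06 [(np.float64(-54.5), np.float64(-25.4)), (np.float64(24.4), np.float64(53.2))]
0.09 [(np.float64(-55.1), np.float64(-25.2)), (np.float64(25.0), np.float64(54.9))]
0.12 [(np.float64(-55.7), np.float64(-25.4)), (np.float64(25.0), np.float64(54.9))]
0.15 [(np.float64(-53.4), np.float64(-24.9)), (np.float64(26.0), np.float64(54.7))]
0.18 [(np.float64(-55.1), np.float64(-25.0)), (np.float64(24.3), np.float64(55.0))]
0.21 [(np.float64(-55.4), np.float64(-25.2)), (np.float64(24.8), np.float64(55.0))]
```

>>> {"method": "jog_arm", "body": {"increments": [[[0, 0, 0, 0, 0, 0, -1], [0, 0, 0, 0, 0, 0, -1], [0, 0, 0, 0, 0, 0, -1], [0, 0, 0, 0, 0, 0, -1], [0, 0, 0, 0, 0, 0, -1]]]}}

```text
time: 4.72
tool_pos: [0.5751, 0.1399, 0.1289]
tcp_rot: [-3.141, -0.01, -0.005]
wrist_force: [-0.7, 1.7, 6.2]
width: 0.133
grip_force: 59.7
```

>>> {"method": "jog_arm", "body": {"increments": [[[0, 0, -0.3, 0, 0, 0, -1], [0, 0, -0.6, 0, 0, 0, -1], [0, 0, -0.9, 0, 0, 0, -1], [0, 0, -0.9, 0, 0, 0, -1], [0, 0, -0.9, 0, 0, 0, -1]]]}}

```text
time: 5.13
tool_pos: [0.5728, 0.1391, 0.2353]
tcp_rot: [3.141, 0.01, -0.004]
wrist_force: [1.0, 0.6, -2.8]
width: 0.127
grip_force: 58.4
```

>>> {"method": "jog_arm", "body": {"increments": [[[-0.5, 0, -0.49, 0, 0, 0, -1], [-0.5, 0, -0.49, 0, 0, 0, -1], [-0.5, 0, -0.49, 0, 0, 0, -1], [-0.5, 0, -0.49, 0, 0, 0, -1], [-0.5, 0, -0.49, 0, 0, 0, -1]]]}}

```text
time: 5.55
tool_pos: [0.4974, 0.1386, 0.3087]
tcp_rot: [3.141, 0.01, -0.002]
wrist_force: [0.3, 0.3, -3.7]
width: 0.129
grip_force: 58.7
```

Run:
```python
from h import *
s=read_state(); print(s['tool_pos'],s['tcp_rot'],s['wrist_force'])
im,d=grab('top'); P=cloud('top',d); i=im.astype(int)
o=(i[...,2]>150)&(i[...,0]<80)&(i[...,1]>50)&(d>0)
Q=P[o];Q=Q[(Q[:,0]<.7)&(Q[:,2]>.03)&(Q[:,2]<.3)]; print('orange uprights',np.percentile(Q,[1,50,99],axis=0).round(3).tolist())
cv2.imwrite('pics/t2.png',im)
```

```text
[0.49735541 0.13861234 0.30868544] [ 3.14097602e+00  9.82976381e-03 -2.42930972e-03] [ 0.31159511  0.30933236 -3.66253125]
orange uprights [[0.313, -0.325, 0.045], [0.33, -0.245, 0.209], [0.347, -0.215, 0.248]]
```

>>> {"method": "jog_arm", "body": {"increments": [[[-0.05, 0.98, 0, 0, 0, 0, -1], [-0.05, 0.98, 0, 0, 0, 0, -1], [-0.05, 0.98, 0, 0, 0, 0, -1], [-0.05, 0.98, 0, 0, 0, 0, -1], [-0.05, 0.98, 0, 0, 0, 0, -1]]]}}

```text
time: 6.02
tool_pos: [0.4915, -0.0094, 0.3079]
tcp_rot: [3.141, 0.011, -0.001]
wrist_force: [1.7, -0.4, -3.3]
width: 0.132
grip_force: 59.6
```

>>> {"method": "jog_arm", "body": {"increments": [[[0, 0.98, 0, 0, 0, 0, -1], [0, 0.98, 0, 0, 0, 0, -1], [0, 0.98, 0, 0, 0, 0, -1], [0, 0.98, 0, 0, 0, 0, -1], [0, 0.98, 0, 0, 0, 0, -1]]]}}

```text
time: 6.43
tool_pos: [0.4925, -0.1565, 0.3079]
tcp_rot: [-3.141, -0.01, 0.002]
wrist_force: [0.5, 0.5, -2.8]
width: 0.134
grip_force: 59.6
```

>>> {"method": "jog_arm", "body": {"increments": [[[0, 0, 0, 0, 0, -0.445, -1], [0, 0, 0, 0, 0, -0.445, -1], [0, 0, 0, 0, 0, -0.445, -1], [0, 0, 0, 0, 0, -0.445, -1], [0, 0, 0, 0, 0, -0.445, -1]]]}}

```text
time: 6.85
tool_pos: [0.4927, -0.1553, 0.3076]
tcp_rot: [-3.118, -0.378, 0.002]
wrist_force: [0.8, 0.0, -2.5]
width: 0.132
grip_force: 60.0
```

Run:
```python
from h import *
a,_=grab('top'); b,_=grab('side')
A=cv2.resize(a[150:260,270:400],None,fx=4,fy=4,interpolation=cv2.INTER_CUBIC)
B=cv2.resize(b[130:240,250:340],None,fx=4,fy=4,interpolation=cv2.INTER_CUBIC)[:,:280]
cv2.imwrite('pics/c2.png',np.hstack([A,B]))
```

```text
(no output)
```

View pics/c2.png

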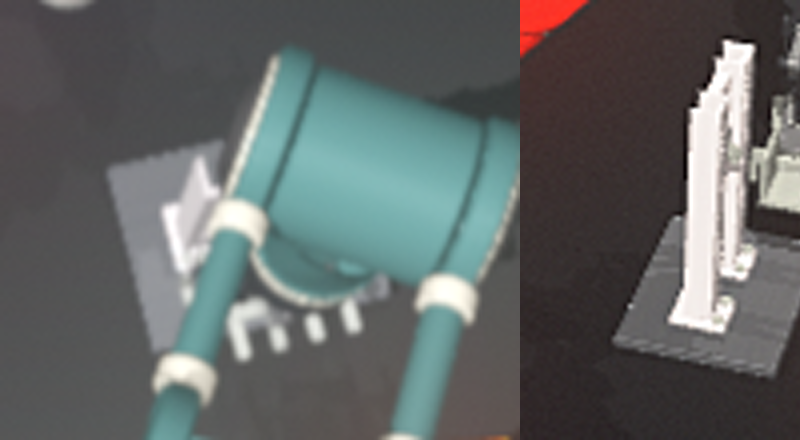

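Top view is occluded by the wrist; the side view (right crop) shows the plate's left end just in front of the uprights. Aligning laterally and stopping with ~9 mm to the tongues.

>>> {"method": "jog_arm", "body": {"increments": [[[0.0, 0.183, 0, 0, 0, 0, -1], [0.1, 0.183, 0, 0, 0, 0, -1], [0.18, 0.183, 0, 0, 0, 0, -1], [0.18, 0.183, 0, 0, 0, 0, -1], [0.18, 0.183, 0, 0, 0, 0, -1]]]}}

```text
time: 7.37
tool_pos: [0.5193, -0.1778, 0.3084]
tcp_rot: [3.119, 0.374, 0.001]
wrist_force: [-0.2, 0.4, -2.9]
width: 0.133
grip_force: 60.0
```

```bash
cat >> h.py <<'E'
F=np.array([.5649,-.1658]); A0=np.radians(13.75); EX=np.array([np.cos(A0),np.sin(A0)]); EY=np.array([-EX[1],EX[0]])
def rel(p): r=np.array(p)[...,:2]-F; return r@EX*1e3,r@EY*1e3
def show():
    s=read_state(); X,Y=rel(s['tool_pos']); f=np.array(s['wrist_force']); r=s['tcp_rot']
    print('t',round(s['time'],2),'TCP stand X %.1f Y %.1f z %.1f'%(X,Y,s['tool_pos'][2]*1e3),'yaw %.2f'%np.degrees(2*np.arctan(r[1]/r[0])),'F x %.1f y %.1f z %.1f'%(f[:2]@EX,f[:2]@EY,f[2]),'T',np.round(s['torque'],2))
E
python3 - <<'E'
from h import *
show()
b,d=grab('side'); P=cloud('side',d); X,Y=rel(P); Z=P[...,2]*1e3
w=(b.min(-1)>60)&(b.max(-1).astype(int)-b.min(-1)<45)&(d>0)
k=w&(X<-8)&(X>-90)&(Y>-70)&(Y<75)&(Z>160)&(Z<260); print(k.sum(),np.percentile(Z[k],[0,1,3]).round(1))
cv2.imwrite('pics/s3.png',cv2.resize(b[125:225,265:365],(700,700)[:2] and (600,600),interpolation=cv2.INTER_CUBIC))
v,u=np.where(k&(Y>35)); print(u.min(),u.max(),v.min(),v.max())
E
```

```text
t 7.37 TCP stand X -47.2 Y -0.8 z 308.4 yaw 13.68 F x -0.1 y 0.5 z -2.9 T [-0.02  0.03 -0.  ]
470 [168.9 176.8 179.4]
303 322 160 177
```

View pics/s3.png

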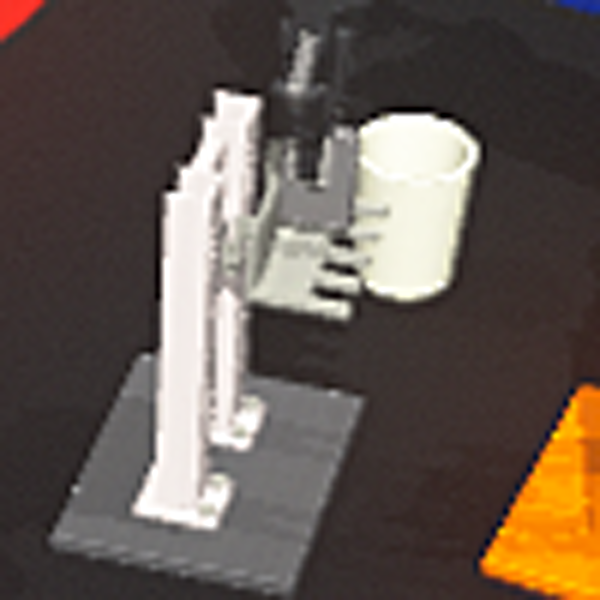

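>>> {"method": "jog_arm", "body": {"increments": [[[0.05, -0.027, 0, 0, 0, 0, -1], [0.05, 0, 0, 0, 0, 0, -1], [0.05, 0, 0, 0, 0, 0, -1], [0.05, 0, 0, 0, 0, 0, -1], [0.05, 0, 0, 0, 0, 0, -1]]]}}

```text
time: 7.83
tool_pos: [0.5254, -0.1744, 0.3084]
tcp_rot: [-3.119, -0.375, 0.0]
wrist_force: [-0.8, -0.5, -3.1]
width: 0.128
grip_force: 60.1
```

```bash
python3 -c "
from h import *
show()"
```

```text
t 7.83 TCP stand X -40.4 Y 1.0 z 308.4 yaw 13.73 F x -0.9 y -0.3 z -3.1 T [-0.02  0.04  0.04]
```

>>> {"method": "jog_arm", "body": {"increments": [[[0.02, 0.02, 0, 0, 0, 0, -1], [0.02, 0, 0, 0, 0, 0, -1], [0.02, 0, 0, 0, 0, 0, -1], [0.02, 0, 0, 0, 0, 0, -1], [0.02, 0, 0, 0, 0, 0, -1]]]}}

```text
time: 8.25
tool_pos: [0.5284, -0.1745, 0.3084]
tcp_rot: [3.119, 0.375, -0.0]
wrist_force: [-2.2, -0.8, -1.2]
width: 0.128
grip_force: 60.1
```

```bash
python3 -c "
from h import *
show()"
```

```text
t 8.25 TCP stand X -37.5 Y 0.2 z 308.4 yaw 13.71 F x -2.3 y -0.2 z -1.2 T [-0.05  0.34 -0.02]
```

>>> {"method": "jog_arm", "body": {"increments": [[[0.02, 0, 0, 0, 0, 0, -1], [0.02, 0, 0, 0, 0, 0, -1], [0.02, 0, 0, 0, 0, 0, -1], [0, 0, 0, 0, 0, 0, -1], [0, 0, 0, 0, 0, 0, -1]]]}}

```text
time: 8.67
tool_pos: [0.5289, -0.1744, 0.3085]
tcp_rot: [3.119, 0.375, -0.006]
wrist_force: [-6.3, -1.5, 1.1]
width: 0.128
grip_force: 60.6
```

```bash
python3 -c "
from h import *
show()"
```

```text
t 8.67 TCP stand X -37.1 Y 0.2 z 308.5 yaw 13.71 F x -6.5 y 0.0 z 1.1 T [-0.17  1.16 -0.  ]
```

Light contact, both claws on the faces (Tz≈0), so it is a sideways miss. Searching sideways under light contact.

>>> {"method": "jog_arm", "body": {"increments": [[[0, -0.015, 0, 0, 0, 0, -1], [0, -0.015, 0, 0, 0, 0, -1], [0, -0.015, 0, 0, 0, 0, -1], [0, -0.015, 0, 0, 0, 0, -1], [0, 0, 0, 0, 0, 0, -1]]]}}

```text
time: 9.08
tool_pos: [0.5287, -0.1736, 0.3083]
tcp_rot: [3.117, 0.375, -0.005]
wrist_force: [-5.4, -4.1, -1.0]
width: 0.133
grip_force: 60.3
```

```bash
python3 -c "
from h import *
show()"
```

```text
t 9.08 TCP stand X -37.0 Y 1.1 z 308.3 yaw 13.70 F x -6.2 y -2.7 z -1.0 T [-0.82  0.91 -0.04]
```

>>> {"method": "jog_arm", "body": {"increments": [[[0, -0.015, 0, 0, 0, 0, -1], [0, -0.015, 0, 0, 0, 0, -1], [0, -0.015, 0, 0, 0, 0, -1], [0, -0.015, 0, 0, 0, 0, -1], [0, 0, 0, 0, 0, 0, -1]]]}}

```text
time: 9.5
tool_pos: [0.5296, -0.1703, 0.3084]
tcp_rot: [-3.119, -0.375, -0.001]
wrist_force: [-0.0, -0.2, -3.1]
width: 0.129
grip_force: 60.0
```

```bash
python3 -c "
from h import *
show()"
```

```text
t 9.5 TCP stand X -35.4 Y 4.0 z 308.4 yaw 13.72 F x -0.0 y -0.2 z -3.1 T [-0.01  0.01  0.01]
```

Dropped in at Y≈+4 mm with no force. Advancing.

>>> {"method": "jog_arm", "body": {"increments": [[[0.03, 0, 0, 0, 0, 0, -1], [0.03, 0, 0, 0, 0, 0, -1], [0.03, 0, 0, 0, 0, 0, -1], [0.03, 0, 0, 0, 0, 0, -1], [0.03, 0, 0, 0, 0, 0, -1]]]}}

```text
time: 9.92
tool_pos: [0.5339, -0.1695, 0.3084]
tcp_rot: [-3.119, -0.375, -0.0]
wrist_force: [-0.2, 0.5, -3.0]
width: 0.13
grip_force: 60.0
```

```bash
python3 -c "
from h import *
show()"
```

```text
t 9.92 TCP stand X -31.0 Y 3.8 z 308.4 yaw 13.71 F x -0.0 y 0.5 z -3.0 T [-0.03  0.01 -0.02]
```

>>> {"method": "jog_arm", "body": {"increments": [[[0.03, 0, 0, 0, 0, 0, -1], [0.03, 0, 0, 0, 0, 0, -1], [0.03, 0, 0, 0, 0, 0, -1], [0.02, 0, 0, 0, 0, 0, -1], [0, 0, 0, 0, 0, 0, -1]]]}}

```text
time: 10.33
tool_pos: [0.5371, -0.1687, 0.3084]
tcp_rot: [3.119, 0.375, 0.0]
wrist_force: [0.3, -0.1, -2.5]
width: 0.128
grip_force: 60.0
```

```bash
python3 -c "
from h import *
show()"
```

```text
t 10.33 TCP stand X -27.7 Y 3.8 z 308.4 yaw 13.72 F x 0.3 y -0.2 z -2.5 T [ 0.02 -0.02  0.  ]
```

>>> {"method": "jog_arm", "body": {"increments": [[[0.02, 0, 0, 0, 0, 0, -1], [0.02, 0, 0, 0, 0, 0, -1], [0.02, 0, 0, 0, 0, 0, -1], [0.02, 0, 0, 0, 0, 0, -1], [0, 0, 0, 0, 0, 0, -1]]]}}

```text
time: 10.75
tool_pos: [0.5392, -0.1682, 0.3084]
tcp_rot: [3.119, 0.375, -0.001]
wrist_force: [0.3, 0.0, -1.1]
width: 0.128
grip_force: 60.1
```

```bash
python3 -c "
from h import *
show()"
```

```text
t 10.75 TCP stand X -25.6 Y 3.7 z 308.4 yaw 13.71 F x 0.3 y -0.0 z -1.1 T [ 0.02  0.16 -0.04]
```

>>> {"method": "jog_arm", "body": {"increments": [[[0.02, 0, 0, 0, 0, 0, -1], [0.02, 0, 0, 0, 0, 0, -1], [0, 0, 0, 0, 0, 0, -1], [0, 0, 0, 0, 0, 0, -1], [0, 0, 0, 0, 0, 0, -1]]]}}

```text
time: 11.17
tool_pos: [0.5394, -0.1682, 0.3084]
tcp_rot: [3.119, 0.375, -0.004]
wrist_force: [-6.6, -1.1, 0.1]
width: 0.136
grip_force: 60.5
```

```bash
python3 -c "
from h import *
show()"
```

```text
t 11.17 TCP stand X -25.3 Y 3.8 z 308.4 yaw 13.71 F x -6.6 y 0.5 z 0.1 T [-0.2   0.87  0.02]
```

Plate is against the uprights. Backing off ~0.8 mm inside the play, then descending.

>>> {"method": "jog_arm", "body": {"increments": [[[-0.04, 0, 0, 0, 0, 0, -1], [-0.03, 0, 0, 0, 0, 0, -1], [0, 0, 0.03, 0, 0, 0, -1], [0, 0, 0.04, 0, 0, 0, -1], [0, 0, 0.04, 0, 0, 0, -1]]]}}

```text
time: 11.58
tool_pos: [0.5387, -0.1683, 0.305]
tcp_rot: [-3.119, -0.375, -0.001]
wrist_force: [-0.2, -0.3, -1.8]
width: 0.129
grip_force: 60.0
```

```bash
python3 -c "
from h import *
show()"
```

```text
t 11.58 TCP stand X -26.1 Y 3.8 z 305.0 yaw 13.71 F x -0.3 y -0.2 z -1.8 T [-0.   -0.03 -0.05]
```

>>> {"method": "jog_arm", "body": {"increments": [[[0, 0, 0.03, 0, 0, 0, -1], [0, 0, 0.03, 0, 0, 0, -1], [0, 0, 0.03, 0, 0, 0, -1], [0, 0, 0, 0, 0, 0, -1], [0, 0, 0, 0, 0, 0, -1]]]}}

```text
time: 12.0
tool_pos: [0.5384, -0.1684, 0.3022]
tcp_rot: [-3.119, -0.375, 0.0]
wrist_force: [-0.0, -0.2, -2.8]
width: 0.127
grip_force: 60.0
```

```bash
python3 -c "
from h import *
show()"
```

```text
t 12.0 TCP stand X -26.4 Y 3.8 z 302.2 yaw 13.71 F x -0.1 y -0.2 z -2.8 T [ 0.02  0.01 -0.02]
```

>>> {"method": "jog_arm", "body": {"increments": [[[0, 0, 0.03, 0, 0, 0, -1], [0, 0, 0.03, 0, 0, 0, -1], [0, 0, 0.03, 0, 0, 0, -1], [0, 0, 0, 0, 0, 0, -1], [0, 0, 0, 0, 0, 0, -1]]]}}

```text
time: 12.42
tool_pos: [0.5382, -0.1686, 0.3001]
tcp_rot: [3.119, 0.375, -0.0]
wrist_force: [-2.2, -0.5, 0.9]
width: 0.132
grip_force: 60.6
```

```bash
python3 -c "
from h import *
show()"
```

```text
t 12.42 TCP stand X -26.6 Y 3.6 z 300.1 yaw 13.71 F x -2.2 y 0.0 z 0.9 T [-0.11  0.47 -0.02]
```

>>> {"method": "jog_arm", "body": {"increments": [[[0, 0, 0.02, 0, 0, 0, -1], [0, 0, 0.02, 0, 0, 0, -1], [0, 0, 0.02, 0, 0, 0, -1], [0, 0, 0, 0, 0, 0, -1], [0, 0, 0, 0, 0, 0, -1]]]}}

```text
time: 12.83
tool_pos: [0.5385, -0.1686, 0.2983]
tcp_rot: [3.119, 0.375, 0.001]
wrist_force: [-2.3, -1.5, 2.4]
width: 0.129
grip_force: 61.1
```

```bash
python3 -c "
from h import *
show()"
```

```text
t 12.83 TCP stand X -26.3 Y 3.6 z 298.3 yaw 13.71 F x -2.6 y -1.0 z 2.4 T [-0.27  0.55 -0.02]
```

>>> {"method": "jog_arm", "body": {"increments": [[[0, 0, 0.03, 0, 0, 0, -1], [0, 0, 0.03, 0, 0, 0, -1], [0, 0, 0.03, 0, 0, 0, -1], [0, 0, 0, 0, 0, 0, -1], [0, 0, 0, 0, 0, 0, -1]]]}}

```text
time: 13.25
tool_pos: [0.5382, -0.1685, 0.2951]
tcp_rot: [3.119, 0.375, -0.001]
wrist_force: [-4.1, -1.2, 4.6]
width: 0.132
grip_force: 61.2
```

```bash
python3 -c "
from h import *
show()"
```

```text
t 13.25 TCP stand X -26.6 Y 3.7 z 295.1 yaw 13.71 F x -4.2 y -0.2 z 4.6 T [-0.24  0.74  0.  ]
```

>>> {"method": "jog_arm", "body": {"increments": [[[0, 0, 0.03, 0, 0, 0, -1], [0, 0, 0.03, 0, 0, 0, -1], [0, 0, 0.02, 0, 0, 0, -1], [0, 0, 0, 0, 0, 0, -1], [0, 0, 0, 0, 0, 0, -1]]]}}

```text
time: 13.67
tool_pos: [0.539, -0.1684, 0.2946]
tcp_rot: [3.119, 0.375, 0.003]
wrist_force: [-5.4, -0.1, 11.7]
width: 0.128
grip_force: 62.1
```

```bash
python3 -c "
from h import *
show()"
```

```text
t 13.67 TCP stand X -25.8 Y 3.6 z 294.6 yaw 13.71 F x -5.2 y 1.2 z 11.7 T [ 0.08  0.89 -0.02]
```

>>> {"method": "jog_arm", "body": {"increments": [[[0, 0, 0.02, 0, 0, 0, -1], [0, 0, 0, 0, 0, 0, -1], [0, 0, 0, 0, 0, 0, -1], [0, 0, 0, 0, 0, 0, -1], [0, 0, 0, 0, 0, 0, -1]]]}}

```text
time: 14.08
tool_pos: [0.5377, -0.1682, 0.2906]
tcp_rot: [-3.118, -0.375, 0.004]
wrist_force: [-3.6, -1.9, -2.1]
width: 0.126
grip_force: 60.4
```

```bash
python3 -c "
from h import *
show()"
```

```text
t 14.08 TCP stand X -27.0 Y 4.1 z 290.6 yaw 13.71 F x -4.0 y -1.0 z -2.1 T [-0.23  0.81 -0.01]
```

>>> {"method": "jog_arm", "body": {"increments": [[[0, 0, 0.03, 0, 0, 0, -1], [0, 0, 0.03, 0, 0, 0, -1], [0, 0, 0.02, 0, 0, 0, -1], [0, 0, 0, 0, 0, 0, -1], [0, 0, 0, 0, 0, 0, -1]]]}}

```text
time: 14.5
tool_pos: [0.5379, -0.1682, 0.2889]
tcp_rot: [-3.118, -0.375, 0.003]
wrist_force: [-3.7, -0.8, -4.9]
width: 0.131
grip_force: 59.9
```

```bash
python3 -c "
from h import *
show()"
```

```text
t 14.5 TCP stand X -26.8 Y 4.1 z 288.9 yaw 13.71 F x -3.8 y 0.1 z -4.9 T [-0.2   0.93 -0.02]
```

>>> {"method": "jog_arm", "body": {"increments": [[[0, 0, 0.03, 0, 0, 0, -1], [0, 0, 0.02, 0, 0, 0, -1], [0, 0, 0.02, 0, 0, 0, -1], [0, 0, 0, 0, 0, 0, -1], [0, 0, 0, 0, 0, 0, -1]]]}}

```text
time: 14.92
tool_pos: [0.5384, -0.1684, 0.2877]
tcp_rot: [3.119, 0.375, 0.0]
wrist_force: [-3.8, -0.5, -1.9]
width: 0.13
grip_force: 60.3
```

```bash
python3 -c "
from h import *
show()"
```

```text
t 14.92 TCP stand X -26.3 Y 3.8 z 287.7 yaw 13.71 F x -3.9 y 0.4 z -1.9 T [-0.11  1.04  0.02]
```

>>> {"method": "jog_arm", "body": {"increments": [[[0, 0, 0.02, 0, 0, 0, -1], [0, 0, 0.02, 0, 0, 0, -1], [0, 0, 0.02, 0, 0, 0, -1], [0, 0, 0, 0, 0, 0, -1], [0, 0, 0, 0, 0, 0, -1]]]}}

```text
time: 15.33
tool_pos: [0.539, -0.1684, 0.2861]
tcp_rot: [3.119, 0.375, 0.003]
wrist_force: [-1.5, 1.0, -2.1]
width: 0.131
grip_force: 60.3
```

```bash
python3 -c "
from h import *
show()"
```

```text
t 15.33 TCP stand X -25.8 Y 3.6 z 286.1 yaw 13.71 F x -1.2 y 1.3 z -2.1 T [-0.09  0.25 -0.  ]
```

>>> {"method": "jog_arm", "body": {"increments": [[[0, 0, 0.02, 0, 0, 0, -1], [0, 0, 0.02, 0, 0, 0, -1], [0, 0, 0, 0, 0, 0, -1], [0, 0, 0, 0, 0, 0, -1], [0, 0, 0, 0, 0, 0, -1]]]}}

```text
time: 15.75
tool_pos: [0.5389, -0.1684, 0.285]
tcp_rot: [3.119, 0.375, 0.002]
wrist_force: [0.2, -0.4, -2.1]
width: 0.131
grip_force: 60.2
```

```bash
python3 -c "
from h import *
show()"
```

```text
t 15.75 TCP stand X -25.9 Y 3.7 z 285.0 yaw 13.71 F x 0.1 y -0.5 z -2.1 T [ 0.02 -0.11 -0.07]
```

The latch side force vanished, so it has probably clicked. A gentle press to confirm it has bottomed.

>>> {"method": "jog_arm", "body": {"increments": [[[0, 0, 0.02, 0, 0, 0, -1], [0, 0, 0.02, 0, 0, 0, -1], [0, 0, 0, 0, 0, 0, -1], [0, 0, 0, 0, 0, 0, -1], [0, 0, 0, 0, 0, 0, -1]]]}}

```text
time: 16.17
tool_pos: [0.5389, -0.1684, 0.2848]
tcp_rot: [3.119, 0.375, 0.003]
wrist_force: [-2.0, 1.0, 5.9]
width: 0.132
grip_force: 61.4
```

```bash
python3 -c "
from h import *
show()"
```

```text
t 16.17 TCP stand X -25.9 Y 3.6 z 284.8 yaw 13.71 F x -1.7 y 1.5 z 5.9 T [0.22 0.22 0.01]
```

Bottomed at origin ≈156 mm. Relieving the press, opening.

>>> {"method": "jog_arm", "body": {"increments": [[[0, 0, -0.03, 0, 0, 0, -1], [0, 0, 0, 0, 0, 0, -0.6], [0, 0, 0, 0, 0, 0, -0.4], [0, 0, 0, 0, 0, 0, 0], [0, 0, 0, 0, 0, 0, 0.5]]]}}

```text
time: 16.58
tool_pos: [0.5383, -0.1684, 0.284]
tcp_rot: [-3.119, -0.375, 0.001]
wrist_force: [0.5, -0.3, 0.3]
width: 0.573
grip_force: 0.0
```

>>> {"method": "jog_arm", "body": {"increments": [[[0, 0, 0, 0, 0, 0, 1], [0, 0, 0, 0, 0, 0, 1], [0, 0, 0, 0, 0, 0, 1], [0, 0, 0, 0, 0, 0, 1], [0, 0, 0, 0, 0, 0, 1]]]}}

```text
time: 17.0
tool_pos: [0.5384, -0.1684, 0.2844]
tcp_rot: [3.119, 0.375, 0.0]
wrist_force: [-0.7, -0.1, 0.0]
width: 1.001
grip_force: 0.0
```

```bash
python3 -c "
from h import *
show()"
```

```text
t 17.0 TCP stand X -26.3 Y 3.7 z 284.4 yaw 13.71 F x -0.7 y 0.1 z 0.0 T [ 0.08 -0.04 -0.01]
```

Released with no load. Retracting straight up, then back toward the robot's side to clear the view.

>>> {"method": "jog_arm", "body": {"increments": [[[0, 0, -0.3, 0, 0, 0, 1], [0, 0, -0.6, 0, 0, 0, 1], [0, 0, -0.9, 0, 0, 0, 1], [0, 0, -0.9, 0, 0, 0, 1], [0, 0, -0.9, 0, 0, 0, 1]]]}}

```text
time: 17.42
tool_pos: [0.5382, -0.1683, 0.3941]
tcp_rot: [-3.119, -0.375, -0.0]
wrist_force: [-0.2, 0.1, 0.3]
width: 1.001
grip_force: 0.0
```

>>> {"method": "jog_arm", "body": {"increments": [[[-0.2, 0.95, 0, 0, 0, 0, 1], [-0.2, 0.95, 0, 0, 0, 0, 1], [-0.2, 0.95, 0, 0, 0, 0, 1], [-0.2, 0.95, 0, 0, 0, 0, 1], [-0.2, 0.95, 0, 0, 0, 0, 1]]]}}

```text
time: 17.83
tool_pos: [0.543, -0.3152, 0.3935]
tcp_rot: [3.118, 0.375, 0.001]
wrist_force: [0.4, 0.1, -0.0]
width: 0.996
grip_force: 0.0
```

>>> {"method": "jog_arm", "body": {"increments": [[[-0.2, 0.95, 0, 0, 0, 0, 1], [-0.2, 0.95, 0, 0, 0, 0, 1], [-0.2, 0.95, 0, 0, 0, 0, 1], [-0.2, 0.95, 0, 0, 0, 0, 1], [-0.2, 0.95, 0, 0, 0, 0, 1]]]}}

```text
time: 18.25
tool_pos: [0.5476, -0.461, 0.3932]
tcp_rot: [3.119, 0.375, 0.001]
wrist_force: [0.5, -1.0, -0.4]
width: 1.0
grip_force: 0.0
```

Run:
```python
from h import *
show()
a,d=grab('top'); b,_=grab('side')
P=cloud('top',d); X,Y=rel(P); Z=P[...,2]*1e3
k=(abs(Y)<80)&(X<-2)&(X>-90)&(Z>140)&(Z<260)
print(k.sum())
f=k&(X>-55)&(X<-3)&(Z>238)&(abs(Y-4)<10); print('fin top',f.sum(),np.median(Z[f]),np.median(Y[f]),X[f].min(),X[f].max())
t=k&(X<-35)&(Z<190); print('tray Z',np.median(Z[t]),'Y',Y[t].min(),Y[t].max())
A=cv2.resize(a[160:250,290:380],(390,390),interpolation=cv2.INTER_CUBIC)
B=cv2.resize(b[130:230,260:360],(390,390),interpolation=cv2.INTER_CUBIC)
cv2.imwrite('pics/end.png',np.hstack([A,B]))
```

```text
t 18.25 TCP stand X -87.0 Y -282.6 z 393.2 yaw 13.71 F x 0.2 y -1.1 z -0.4 T [-0.01 -0.05  0.03]
725
fin top 76 241.65490432011205 1.1266449704041739 -53.327956131221214 -10.522606308991536
tray Z 158.5799322991885 Y -54.62871850582319 55.99561778223078
```

View pics/end.png

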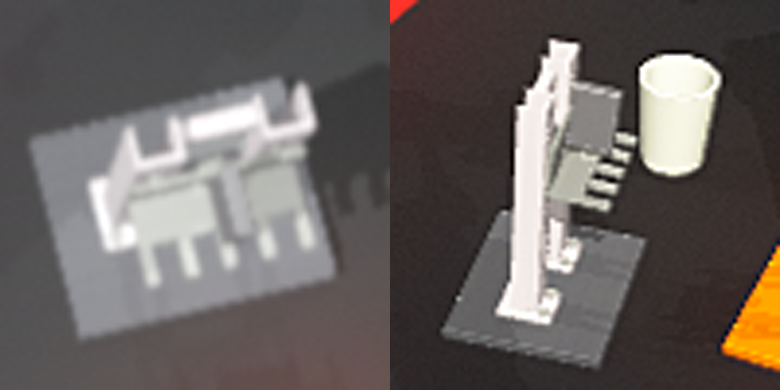

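Run:
```python
from h import *
L=[]
for i in range(4):
    a,d=grab('top'); P=cloud('top',d); L.append(P.reshape(-1,3))
P=np.vstack(L); X,Y=rel(P); Z=P[:,2]*1e3
def fit(k,lab):
    x,y,z=X[k],Y[k],Z[k]
    for i in range(4):
        A=np.c_[x,y,np.ones(len(x))]; p=np.linalg.lstsq(A,z,rcond=None)[0]; r=z-A@p; g=abs(r)<1.5; x,y,z=x[g],y[g],z[g]
    print(lab,len(x),p.round(4),'z at x=0',p[2])
fit((X<-10)&(X>-70)&(abs(Y)<53)&(abs(Y)>12)&(Z>150)&(Z<170),'tray')
fit((X<-14)&(X>-50)&(abs(Y)<12)&(Z>237)&(Z<247),'fin top')
k=(abs(Y)<53)&(abs(Y)>15)&(X<5)&(X>-15)
for z0 in range(165,215,8):
    g=k&(Z>z0)&(Z<z0+8); print(z0,g.sum(),np.median(X[g]).round(1) if g.any() else '')
t=(Z>155)&(Z<163)&(X<-20)&(X>-80)&(abs(Y)<60); print('tray back edge',np.percentile(X[t],[0.5,2]))
```

```text
tray 623 [ 6.910000e-02 -3.300000e-03  1.619273e+02] z at x=0 161.92730495869506
fin top 127 [ 4.860000e-02 -1.920000e-02  2.431902e+02] z at x=0 243.1902339655804
165 45 -6.0
173 26 -6.3
181 38 -6.6
189 74 -0.2
197 240 -5.1
205 97 -3.8
213 35 -0.1
tray back edge [-60.0992559 -59.1097571]
```

Plate's lower edge is at x≈0 to −1, origin z ≈156 mm, tilt ≈0.06 rad. If the latch were still pressed back, the lower edge would be pushed off the faces, so the latch is out. Handing in.

```bash
python3 -c "
from h import *
print(bot.finish_job())"
```

```text
the job is handed in; nothing more can be done
None
```

I hung the bracket in the top pair of slots, let go and handed the job in at about 19 s; the judge returned no verdict. By my measurements the bracket is fully home: origin about 156 mm up, tilt about 0.06 rad, highest force felt at the wrist about 15 N. The latch I inferred from its side force dropping to zero, not from seeing it. I kept clear of the bottle, beaker and tube rack.

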